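# Tip a block battery into the analyser's cradle and start its capacity test

### The arm

A 6-joint arm with a two-finger parallel gripper is mounted at the origin on a cart in front of the work surface, level with it; the furniture and walls round the work are solid. World frame = base frame: x ahead of the robot, y to its left, z up, the work surface at z = 0. Lengths are in mm, angles in rad, forces in N, time in s.
With the tool pointing down it reaches from about 350 to 975 mm from the base axis. Payload 7.1 kg.
Tool frame: the origin (TCP) lies midway between the tips of the shut fingers; the grasp point (between the pads) lies 19 mm behind it (ctrl.hold_point_z is the distance from the TCP to the grasp point, in mm); x points along the fingers, y is the direction in which the jaws open and shut, and the axes are right-handed (so a half turn about x gives the same grasp; the last joint's range is limited). The gripper opens to 88 mm and grips with 3 to 60 N. Pads are 20 mm wide; open, the fingers measure 115 mm over their backs; the gripper's body (75 mm by 178 mm) begins 61 mm behind the grasp point.
Start: joints at [1.159, 0.423, 1.63, -0, 1.089, -0.019], TCP at [239.203, 577.396, 222.675] pointing down, gripper open.
Joint ranges: [-3, 3], [-0.9, 2.11], [0.09, 2.58], [-1.31, 4.45], [0.11, 2.69], [-2.54, 2.54]. Speed limits (rad/s): [2.39, 2.39, 3.01, 3.14, 3.14, 3.14].

### API

Orientations are given as a rotation vector (axis times angle).
In Python, from workcell import ctrl, get_image, calibration gives the robot as it stands.
- The arm moves only by the tool move_arm, never from a script. Its argument "rows" is a list of rows, each a list of 5 numbers: the shift along the world's x, y, z in mm, then the turn about the world's z in rad, then the closure, from -1 (fully open) to 1 (shut). In form: [[tx, ty, tz, roll, jaw], ...]. A call has 1 to 12 rows; each row is the pose to reach, as a shift and turn from the pose measured when the call began; what a row does not reach only later rows make up. A row lasts 1/8 s, in which the tool goes at most 62.5 mm and 10.7 degrees, less where a joint would pass 70% of its speed; a pose out of reach is approached as far as the arm can. A call with a gripper value outside its range is refused whole. The fingers move at their own pace and stop on an object; the grip force is fixed at half the most. Time passes only in rows, so rows that repeat a pose let the fingers close. It gives the time, the measured TCP pose, the force and the opening at its end, in the units of the state.
- ctrl.get_obs(): the state, without advancing time (a new reading comes with each control period).
- get_image(name): name is "scene" or "top" or "wrist"; returns the picture (480x640x3 uint8, blue, green, red); there is no depth.
- calibration(name): a dict with "fx", "fy", "cx", "cy" (pixels), "view" (4x4, takes a point from world to camera coordinates); the wrist camera has in their place "T_tool_cam" (4x4, takes a point from camera to tool coordinates, whose origin is the TCP and whose axes are the tool frame's). Camera axes: x right, y up, looking along -z (the intrinsics and any distortion apply to the point x, -y, -z); pixel columns grow to the right and rows downward; lengths in mm; the calibration is good to about 2 mm. A picture is of the moment at which its call begins: read the wrist's pose just before it. calibration takes no time and is no camera call.
- ctrl.close_job(): hands the job in, once; it reports no verdict.
The state is a dict: "t": time; "qpos": joint angles; "qvel": joint speeds; "joint_torque": joint torques, N m; "ee_pos": TCP position; "orientation": TCP orientation; "ft_force": force on the tool from outside, world axes, zero at the start; "moment": the same for the moment, N m; "width": finger opening in mm.
Only numpy, scipy, OpenCV 4.12 (cv2) and the standard library are available. Lean on these libraries where they do the work, as an engineer would, in place of code of your own. Each camera call takes 0.05 s, during which the arm holds its last target.

### The job

The block battery standing on the loading pad of the battery analyser is due for a capacity test: push it over, high up, so that it tips across the low step onto its side in the cradle with its terminals towards the contact bar, and slide it fully home against the shoulder so that the contacts are pressed. Then swing the hold-down arm down onto it, and last turn the selector from off three clicks clockwise, to the green mark, without going on to the next one. Leave the things lying round it where they are.

Things in the scene. Friction and masses are not known exactly. Their poses are not given: they have to be found in the camera images.
- analyser: fixed battery analyser: dark base plate 260 x 245 x 6 mm, cradle along one side, grey console along the other. Frame: origin on the bench under the middle of the cradle's bed, z up, x across the cradle to the console, y along the cradle from the contacts to the loading pad; the offsets (x, y, z) in mm in the other entries are in it. The base plate reaches from x -60 to 200, y -95 to 150
- step_edge (a point): middle of the low step's upper edge (0, 75, 18). The flat loading pad (z 6, y 75 to 147) ends here against the bed (top at z 18, y -75 to 75), so the step is 12 mm high. Two straight side rails, 34 high, run along the bed with inner faces at x -51 and 51
- home_point (a point): where the battery's centre is when it lies fully home, midway between the rails (0, 12.5, 41.5). The shoulder that stops the battery's terminal end is at y -38 (z 18 to 32); behind it stands the contact tower, y -92 to -52, 72 high
- battery_center (a point): centre of the dark block battery with a green stripe, 0.5 to 0.75 kg. It stands on the loading pad within 10 mm of the step: 101 mm high (own z, up), 70 wide (own x, across the cradle), 47 thick (own y). Pushed at the top it falls over the step by itself once it leans some 30 degrees, and lies with its z along the analyser's -y; friction keeps it where it is left
- battery_terminals (a point): point between the tips of the two 5 mm terminal tabs on the battery's top end, 55.5 mm from its centre along its z
- contact_bar (a joint): travel of the sprung red contact bar above the shoulder, m: 0 free, 0.006 when the battery's terminals have pressed it in along the analyser's -y and the battery is fully home; spring under 2 N
- hold_down (a joint): angle of the hold-down arm, rad: 0 closed (level across the battery, tip on the side away from the console), 1.62 to 1.78 at the start (upright, a little towards the console). It comes to rest on the battery at about 0.02. Its stiff hinge (0.06 N m) keeps it at any angle
- hold_down_bar (a point): middle of the red cross bar (11 mm thick, 52 long, along the analyser's y) near the tip of the hold-down arm, 108 mm from the hinge axis; the axis runs along the analyser's y through x 67, z 66, the arm lies at y 12. Closed, the bar is at x -41, z 71. The hinge post is at x 59 to 75, y 1 to 23, 72 high
- selector (a joint): angle of the rotary selector, rad, clockwise as seen facing the panel: 0 is off (end stop, white mark), where it starts; a click every 24 degrees (0.419 rad), six places; the third click, 1.257 rad, has the green mark. A detent takes about 0.06 N m to leave and pulls in from either side
- selector_grip (a point): point on the selector's axis at mid height of its bar, 24 mm above the panel and 11 below the knob's top. Own z: the axis, out of the panel, 38 degrees from vertical towards the cradle; own x: along the bar (44 long, 13 thick, 25 high on a 46 mm round skirt) to its pointer end; both turn with it. At off, x points 36 degrees left of straight up the panel
- visor_lip (a point): middle of the lip of the glare visor (161, 27, 129) that stands 35 mm out of the upper edge of the console's panel. The panel slopes up away from the cradle at 38 degrees, from x 110, z 45 to x 185, z 103; the console spans y -90 to 145
- power_pack: bystander: grey power pack 109 x 66 x 36 mm on the bench to the robot's right of the analyser; origin under its middle
- alcohol_bottle: bystander: blue pump bottle, 60 mm across, 112 high, behind the console; origin under its middle
- esd_brush: bystander: black flat brush 155 x 40 x 10 mm lying on the bench along the cradle's open side; origin under its middle

How it is judged:
By the outcome, as a careful person would: the job done as asked, in the order asked, and still so for the second after the job is handed in, with the robot touching nothing.
It also fails if it takes over 64 s, if anything falls off the work surface, if the arm or the gripper's body presses on something with over 40 N, if the wrist force passes 120 N, or if a joint passes its speed limit or range.

## Working session

There is one attempt and no reset: what is moved stays moved. The work goes in short steps, Python scripts to look and compute and a tool call to move; the robot and the scene stay as the last step left them, time stands still between calls to the robot, and variables do not carry over. Pictures are saved under pics/ and viewed, and the job is handed in when it is done.

Besides the shell and the picture viewer there is one more tool, called after "Request:" by a JSON object that holds its "fn" and its "kwargs". move_arm: Moves the arm, as the interface text tells. Its arguments: {"type":"object","properties":{"rows":{"type":"array"}},"required":["rows"]}

```bash
ls; mkdir -p pics; python3 - <<'E'
from workcell import ctrl,get_image,calibration
import cv2
o=ctrl.get_obs();print({k:o[k] for k in('t','ee_pos','orientation','width','ft_force')}, ctrl.hold_point_z)
for n in('scene','top','wrist'):
    cv2.imwrite(f'pics/{n}0.png',get_image(n)); c=calibration(n); print(n,c)
E
```

```text
pics
{'t': 0.0, 'ee_pos': array([238.99203894, 576.89561778, 221.89274751]), 'orientation': array([ 0.30696962,  1.54905608, -0.30934321]), 'width': 87.78152773582217, 'ft_force': array([ 0.2583966 , -0.44286329,  0.62479107])} 18.700000000000003
scene {'fx': 491.95041765841, 'fy': 491.95041765841, 'cx': 322.4556442567367, 'cy': 237.39220609465863, 'view': array([[ 8.86586172e-01, -4.62153846e-01, -1.94623367e-02,
        -3.66782983e+02],
       [ 3.48152172e-01,  6.39002774e-01,  6.85904891e-01,
        -3.42977570e+02],
       [-3.04557096e-01, -6.14889647e-01,  7.27430889e-01,
        -8.57254744e+02],
       [ 0.00000000e+00,  0.00000000e+00,  0.00000000e+00,
         1.00000000e+00]])}
top {'fx': 455.9843523916909, 'fy': 455.9843523916909, 'cx': 327.88127637926175, 'cy': 238.06328406287207, 'view': array([[ 2.28408201e-02, -9.99452862e-01, -2.39222392e-02,
         1.56839334e+02],
       [ 9.82231376e-01,  1.79758654e-02,  1.86811111e-01,
        -5.48004050e+02],
       [-1.86278877e-01, -2.77640930e-02,  9.82104544e-01,
        -1.08499164e+03],
       [ 0.00000000e+00,  0.00000000e+00,  0.00000000e+00,
         1.00000000e+00]])}
wrist {'fx': 387.6903516238932, 'fy': 387.6903516238932, 'cx': 319.5826159805864, 'cy': 231.9657353945122, 'T_tool_cam': array([[-4.81044796e-04,  2.45712799e-01, -9.69342555e-01,
        -1.61998846e+02],
       [ 9.99999854e-01,  3.54999562e-04, -4.06272053e-04,
        -2.89754077e-01],
       [ 2.44289939e-04, -9.69342610e-01, -2.45712934e-01,
        -6.69763384e+01],
       [ 0.00000000e+00,  0.00000000e+00,  0.00000000e+00,
         1.00000000e+00]])}
```

View pics/scene0.png

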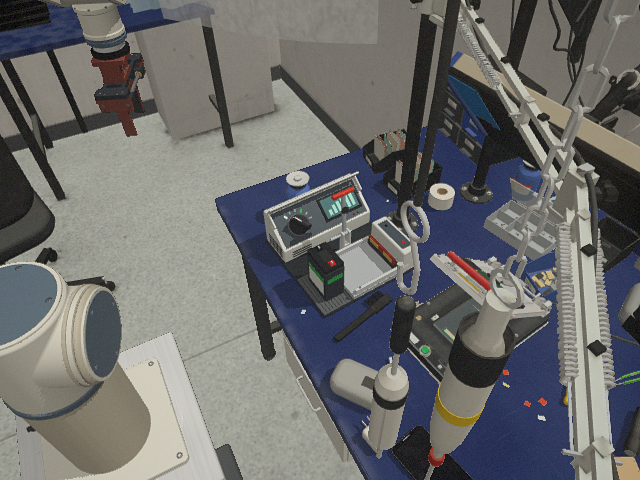

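View pics/top0.png

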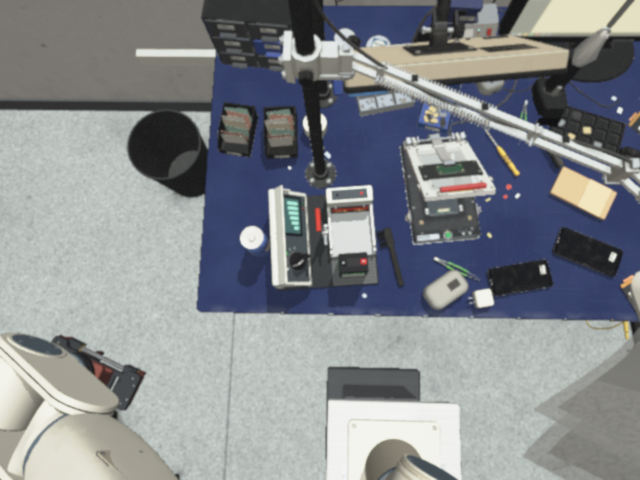

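View pics/wrist0.png

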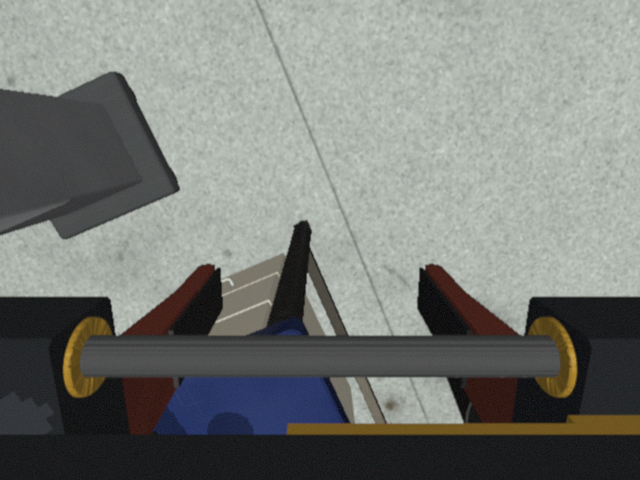

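```bash
cat > h.py <<'E'
import numpy as np,cv2
from workcell import ctrl,get_image,calibration
def T_tool():
    from scipy.spatial.transform import Rotation as R
    o=ctrl.get_obs();T=np.eye(4);T[:3,:3]=R.from_rotvec(o['orientation']).as_matrix();T[:3,3]=o['ee_pos'];return T
def view(n,T=None):
    c=calibration(n)
    if n=='wrist': return c,np.linalg.inv(T@c['T_tool_cam'])
    return c,c['view']
def proj(n,P,T=None):
    c,V=view(n,T);P=np.atleast_2d(P);p=(V@np.c_[P,np.ones(len(P))].T).T
    return np.c_[c['cx']+c['fx']*p[:,0]/-p[:,2],c['cy']-c['fy']*p[:,1]/-p[:,2]]
def ray(n,uv,T=None):
    c,V=view(n,T);W=np.linalg.inv(V);d=np.array([(uv[0]-c['cx'])/c['fx'],-(uv[1]-c['cy'])/c['fy'],-1]);return W[:3,3],W[:3,:3]@d
def onz(n,uv,z,T=None):
    o,d=ray(n,uv,T);return o+d*(z-o[2])/d[2]
def crop(n,name,x0,y0,x1,y1,s,im=None):
    im=get_image(n) if im is None else im
    cv2.imwrite('pics/'+name,cv2.resize(im[y0:y1,x0:x1],None,fx=s,fy=s,interpolation=cv2.INTER_CUBIC))
E
python3 - <<'E'
from h import *
a=cv2.imread('pics/scene0.png');b=cv2.imread('pics/top0.png')
crop('','s0z.png',250,165,430,345,3.3,a)
crop('','t0z.png',230,175,420,310,4.2,b)
E
```

```text
(no output)
```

View pics/s0z.png

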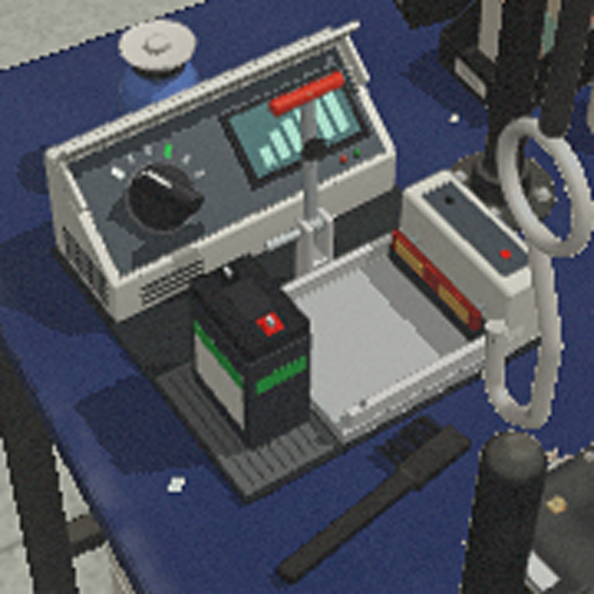

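View pics/t0z.png

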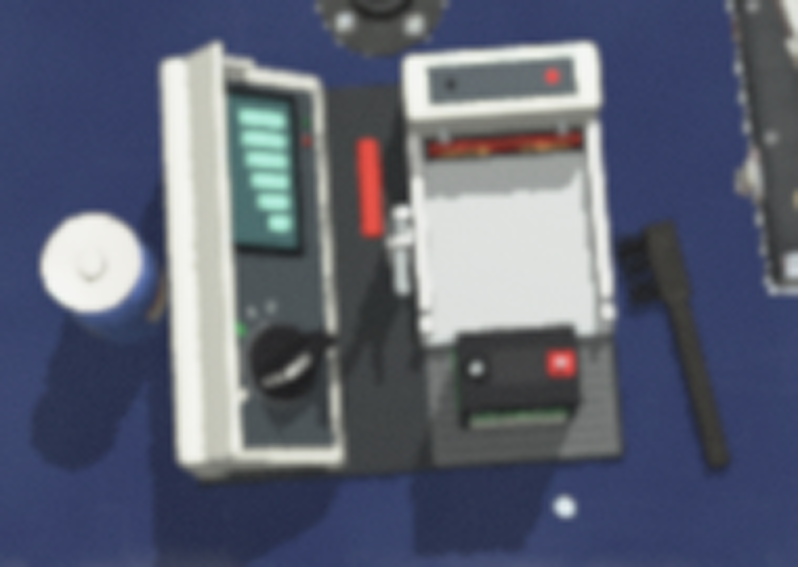

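```bash
cat > fit.py <<'E'
from h import *
from scipy.optimize import least_squares
top=lambda u,v:(230+u/4.2,175+v/4.2)
sc=lambda u,v:(250+u/3.3,165+v/3.3)
obs=[('top',(-60,150,6),top(622,455)),('top',(110,145,45),top(344,460)),('top',(110,-90,45),top(325,78)),
('scene',(-60,150,6),sc(248,499)),('scene',(110,145,45),sc(118,282)),('scene',(110,-90,45),sc(393,158))]
def A(p,P):
    c,s=np.cos(p[2]),np.sin(p[2]);P=np.atleast_2d(P).astype(float)
    return np.c_[p[0]+c*P[:,0]-s*P[:,1],p[1]+s*P[:,0]+c*P[:,1],P[:,2]]
def res(p):
    return np.concatenate([proj(n,A(p,P))[0]-uv for n,P,uv in obs])
if __name__=='__main__':
    r=least_squares(res,[600,100,1.57],x_scale=[100,100,1]);print(r.x,r.fun.reshape(-1,2).round(1));p=r.x
    np.save('p.npy',p)
    for n,x0,y0,s,N in(('top',230,175,4.2,'t0z'),('scene',250,165,3.3,'s0z')):
        im=cv2.imread(f'pics/{N}.png')
        L=[[(-60,150,6),(-60,-95,6),(200,-95,6),(200,150,6)],[(-51,75,18),(51,75,18),(51,-38,18),(-51,-38,18)],[(110,145,45),(110,-90,45),(185,-90,103),(185,145,103)],[(67,12,66),(50,12,170),(67,12,66),(50,12,170)]]
        for l in L:
            q=(proj(n,A(p,l))-[x0,y0])*s
            cv2.polylines(im,[q.astype(np.int32).reshape(-1,1,2)],True,(255,0,255),1)
        cv2.imwrite(f'pics/{N}f.png',im)
E
python3 fit.py
```

```text
[582.24962814 108.91141795   1.65569012] [[ 0.9  0.3]
 [-0.4  0.1]
 [-1.  -0.4]
 [-0.5  0.8]
 [-1.1  1.1]
 [ 2.  -2.1]]
```

View pics/t0zf.png

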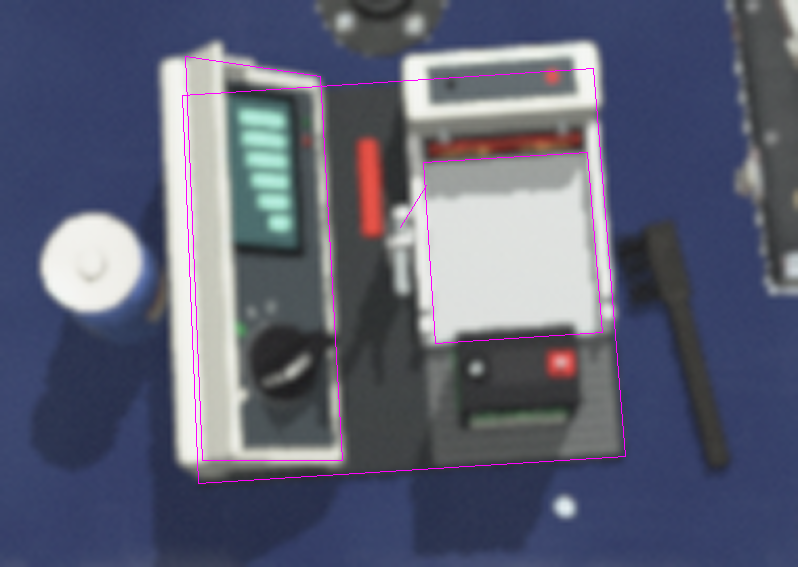

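View pics/s0zf.png

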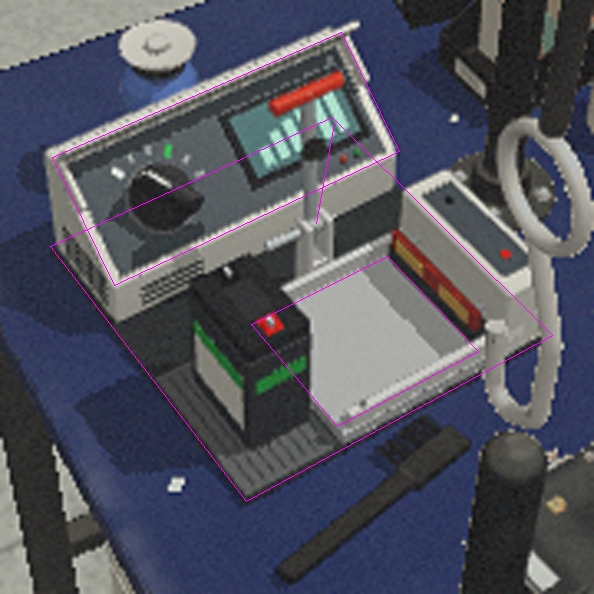

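```bash
python3 - <<'E'
from h import *
from fit import A
T=T_tool();print(T.round(2));p=np.load('p.npy')
print('cam',(T@calibration('wrist')['T_tool_cam']).round(2))
print(np.rad2deg(p[2]))
for P in [(0,75,18),(0,12.5,41.5),(0,105,106),(0,135,100),(67,12,174)]:print(P,A(p,P).round(0))
print('pole base',onz('top',(318,172),0),'bottle',onz('top',(252,238),112))
E
```

```text
[[-0.0000e+00  3.8000e-01  9.2000e-01  2.3905e+02]
 [-0.0000e+00  9.2000e-01 -3.8000e-01  5.7701e+02]
 [-1.0000e+00 -0.0000e+00  0.0000e+00  2.2208e+02]
 [ 0.0000e+00  0.0000e+00  0.0000e+00  1.0000e+00]]
cam [[ 3.8000e-01 -9.0000e-01 -2.3000e-01  1.7714e+02]
 [ 9.2000e-01  3.7000e-01  9.0000e-02  6.0256e+02]
 [-0.0000e+00 -2.5000e-01  9.7000e-01  3.8408e+02]
 [ 0.0000e+00  0.0000e+00  0.0000e+00  1.0000e+00]]
94.86405604378095
(0, 75, 18) [[508. 103.  18.]]
(0, 12.5, 41.5) [[570. 108.  42.]]
(0, 105, 106) [[478. 100. 106.]]
(0, 135, 100) [[448.  97. 100.]]
(67, 12, 174) [[565. 175. 174.]]
pole base [735.31306707 200.34487751   0.        ] bottle [530.4231325  346.76085046 112.        ]
```

Request:
{"fn": "move_arm", "kwargs": {"rows": [[0,-40,60,-0.09,1],[20,-80,128,-0.18,1],[50,-130,128,-0.27,1],[80,-180,128,-0.36,1],[110,-230,128,-0.46,1],[140,-280,128,-0.55,1],[170,-330,128,-0.64,1],[200,-380,128,-0.73,1],[230,-430,128,-0.82,1],[260,-480,128,-0.92,1],[289,-532,128,-1.1,1],[289,-532,128,-1.1,1]]}}

```text
t: 1.65
ee_pos: [529.2, 41.8, 349.6]
orientation: [1.155, 1.243, -1.158]
ft_force: [-0.4, 0.4, -0.1]
width: 0.5
```

```bash
python3 - <<'E'
from h import *
T=T_tool();np.save('T1.npy',T);print(T.round(3));cv2.imwrite('pics/w1.png',get_image('wrist'))
o=ctrl.get_obs();print(o['t'],o['qpos'].round(2),o['ft_force'].round(1),o['width'])
E
```

```text
[[-2.00000e-03  9.97000e-01  7.20000e-02  5.29229e+02]
 [-1.00000e-03  7.20000e-02 -9.97000e-01  4.18210e+01]
 [-1.00000e+00 -2.00000e-03  1.00000e-03  3.49622e+02]
 [ 0.00000e+00  0.00000e+00  0.00000e+00  1.00000e+00]]
1.7 [ 0.06  0.15  1.7   0.    1.29 -0.02] [-0.1  0.7 -0.4] 0.5249522572750419
```

View pics/w1.png

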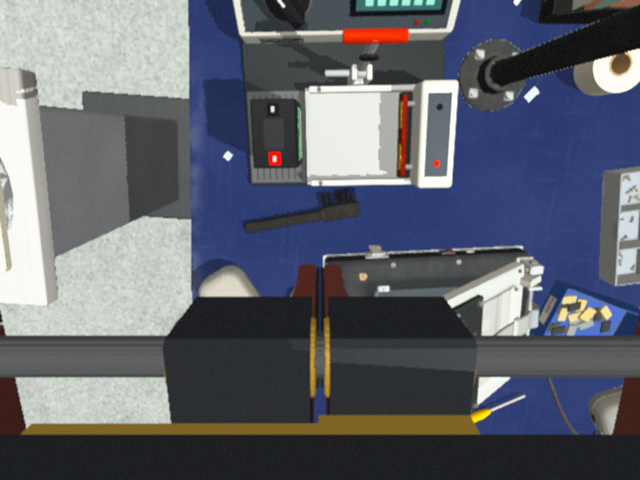

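```bash
python3 - <<'E'
from h import *
crop('','w1z.png',228,0,473,192,3.2,cv2.imread('pics/w1.png'))
E
```

```text
(no output)
```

View pics/w1z.png

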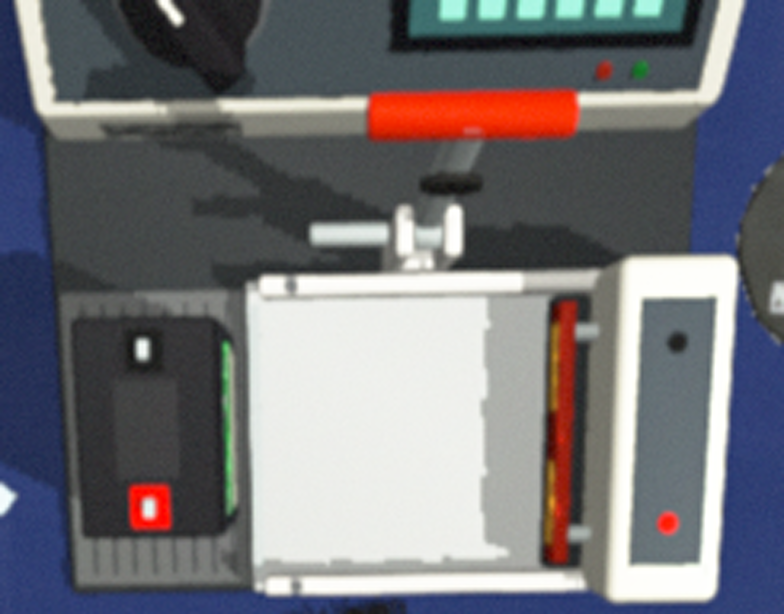

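```bash
cat > fit2.py <<'E'
from h import *
from fit import A
from scipy.optimize import least_squares
T=np.load('T1.npy')
z=lambda u,v:np.array((228+u/3.2,v/3.2))
obs=[((-60,150,6),z(77,590)),((-51,75,18),z(257,576)),((51,75,18),z(250,294)),((0,-92,72),z(729,428)),((0,-52,72),z(622,430)),((110,145,45),z(42,110)),((110,-90,45),z(710,104))]
def res(p):
    return np.concatenate([(proj('wrist',A(p,P),T)[0]-uv)*3.2 for P,uv in obs])
if __name__=='__main__':
    r=least_squares(res,np.load('p.npy'),x_scale=[100,100,1]);p=r.x;print(p,np.rad2deg(p[2]),r.fun.reshape(-1,2).round(1))
    np.save('p2.npy',p)
    # battery top corners z 107
    for uv in[(75,320),(213,320),(222,535),(82,537),(142,348),(150,507)]:
        w=onz('wrist',z(*uv),107,T);c,s=np.cos(p[2]),np.sin(p[2]);d=w[:2]-p[:2];print(uv,(c*d[0]+s*d[1]).round(1),(-s*d[0]+c*d[1]).round(1))
    im=cv2.imread('pics/w1z.png')
    for l in [[(-60,150,6),(-60,-95,6),(200,-95,6),(200,150,6)],[(-51,75,18),(51,75,18),(51,-38,18),(-51,-38,18)],[(110,145,45),(110,-90,45),(185,-90,103),(185,145,103)]]:
        q=(proj('wrist',A(p,l),T)-[228,0])*3.2
        cv2.polylines(im,[q.astype(np.int32).reshape(-1,1,2)],True,(255,0,255),1)
    cv2.imwrite('pics/w1f.png',im)
E
python3 fit2.py
```

```text
[582.84834513 110.15681427   1.6612273 ] 95.18131318206287 [[-3.7  2.4]
 [-1.4 -5.9]
 [-1.6  4.2]
 [ 4.   1.5]
 [-5.7  1.7]
 [-4.7  2.9]
 [12.1 -5.5]]
(75, 320) 37.1 125.9
(213, 320) 36.2 83.2
(222, 535) -29.7 82.5
(82, 537) -29.5 127.8
(142, 348) 28.4 105.5
(150, 507) -20.4 105.4
```

View pics/w1f.png

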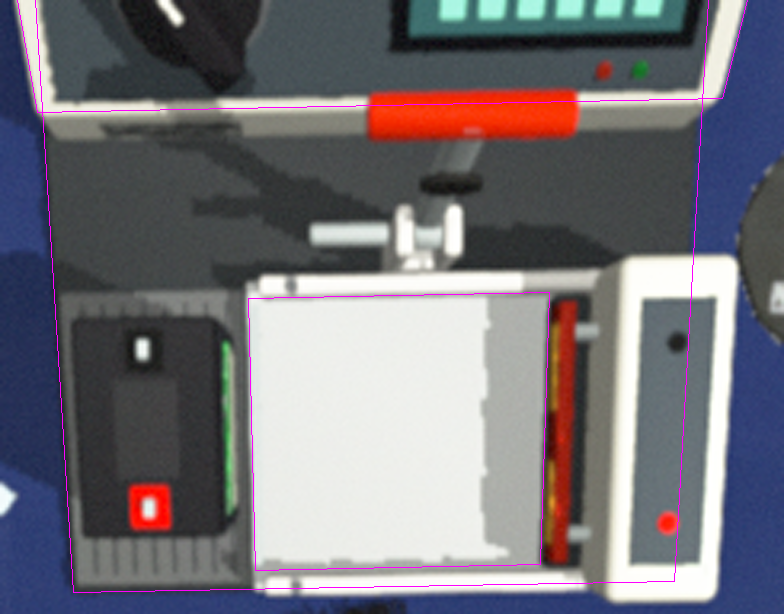

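```bash
python3 - <<'E'
import numpy as np
np.save('pf.npy',[582.6,109.7,1.658])
from fit import A
p=np.load('pf.npy')
for P in [(3,170,92),(3,142,92),(3,80,92)]:print(P,(A(p,P)-[529.2,41.8,349.6]).round(0), A(p,P).round(0))
E
```

```text
(3, 170, 92) [[-116.   56. -258.]] [[413.  98.  92.]]
(3, 142, 92) [[ -88.   59. -258.]] [[441. 100.  92.]]
(3, 80, 92) [[ -27.   64. -258.]] [[503. 106.  92.]]
```

Request:
{"fn": "move_arm", "kwargs": {"rows": [[-40,20,0,0.01,1],[-80,40,-20,0.01,1],[-116,56,-60,0.01,1],[-116,56,-120,0.01,1],[-116,56,-180,0.01,1],[-116,56,-230,0.01,1],[-116,56,-256,0.01,1],[-112,56,-256,0.01,1],[-106,57,-256,0.01,1]]}}

```text
t: 2.82
ee_pos: [422.9, 101.3, 94.5]
orientation: [1.145, 1.25, -1.146]
ft_force: [0.1, -0.1, 0.9]
width: 0.5
```

```bash
cat > loc.py <<'E'
from h import *
def a_of(w):
    p=np.load('pf.npy');c,s=np.cos(p[2]),np.sin(p[2]);d=w[:2]-p[:2];return np.array([c*d[0]+s*d[1],-s*d[0]+c*d[1],w[2]])
if __name__=='__main__':
    import sys
    T=T_tool();np.save('T.npy',T);print('tcp a',a_of(T[:3,3]).round(1),'yaw y',np.rad2deg(np.arctan2(T[1,1],T[0,1])).round(2),ctrl.get_obs()['ft_force'].round(1),ctrl.get_obs()['t'])
    n=sys.argv[1]
    im=get_image('wrist');cv2.imwrite('pics/'+n+'w.png',im)
    im=get_image('scene');crop('',n+'s.png',240,120,430,330,2.8,im)
E
python3 loc.py a1
```

```text
tcp a [  5.6 159.8  94.5] yaw y 4.97 [ 0.1 -0.1  0.9] 2.825
```

View pics/a1s.png

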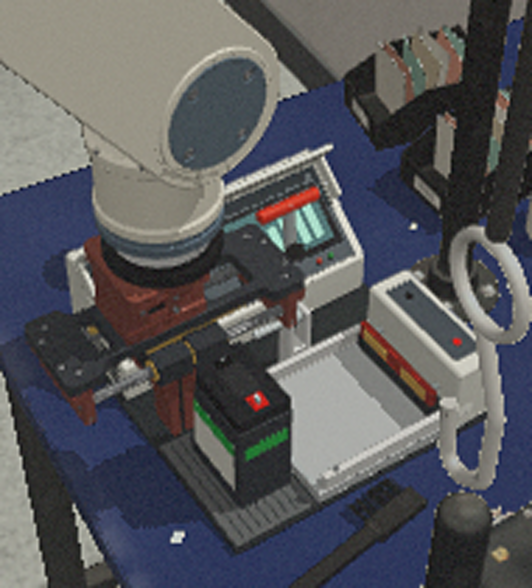

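View pics/a1w.png

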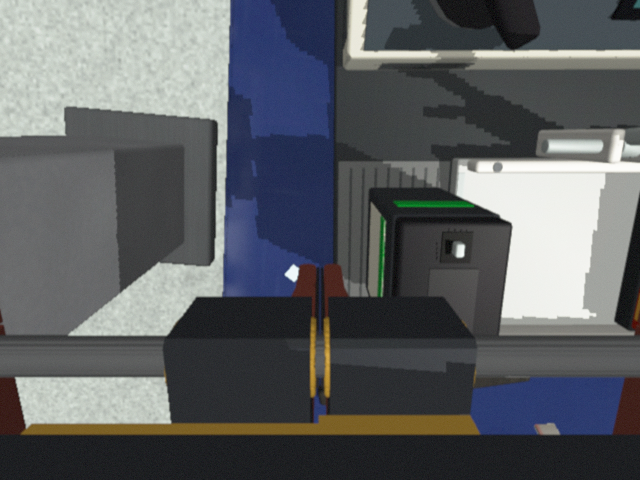

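Request:
{"fn": "move_arm", "kwargs": {"rows": [[10,-2,-2,0,1],[18,-1,-2,0,1],[26,0,-2,0,1],[34,1,-2,0,1],[42,1,-2,0,1],[50,2,-2,0,1],[50,2,-2,0,1]]}}

```text
t: 3.8
ee_pos: [475.3, 103.4, 93.1]
orientation: [1.148, 1.247, -1.143]
ft_force: [-0.2, 0.5, 0.9]
width: 0.6
```

```bash
python3 loc.py a2
```

```text
tcp a [  3.1 107.4  93.1] yaw y 4.92 [-0.2  0.5  0.9] 3.8
```

View pics/a2s.png

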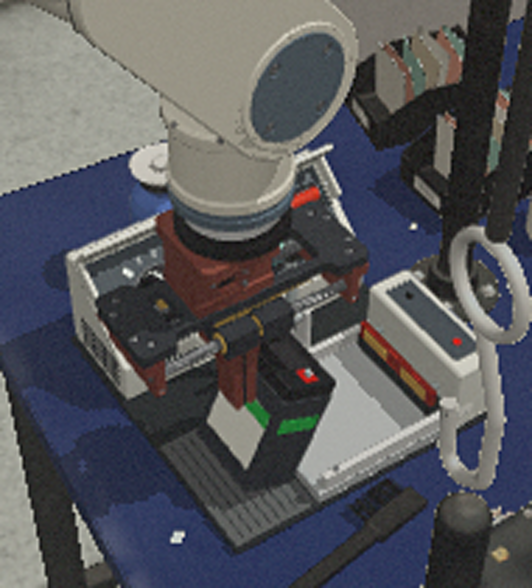

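View pics/a2w.png

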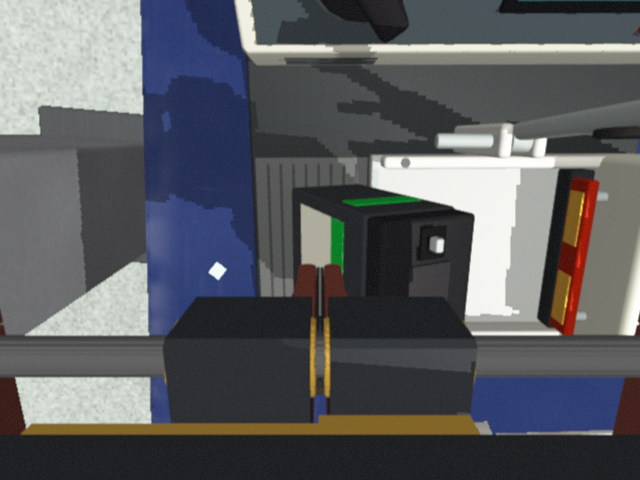

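Request:
{"fn": "move_arm", "kwargs": {"rows": [[7,1,-1,0,1],[14,1,-2,0,1],[20,2,-3,0,1],[26,2,-4,0,1],[31,3,-5,0,1],[31,3,-5,0,1],[31,3,-5,0,1],[31,3,-5,0,1]]}}

```text
t: 4.9
ee_pos: [505.0, 106.3, 87.9]
orientation: [1.147, 1.248, -1.144]
ft_force: [0.5, -0.5, -0.5]
width: 0.2
```

```bash
python3 loc.py a3
```

```text
tcp a [ 3.3 77.6 87.9] yaw y 4.93 [ 0.5 -0.5 -0.5] 4.9
```

View pics/a3s.png

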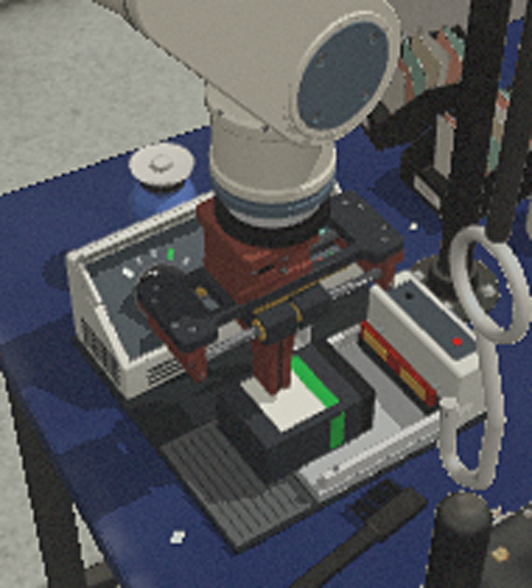

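View pics/a3w.png

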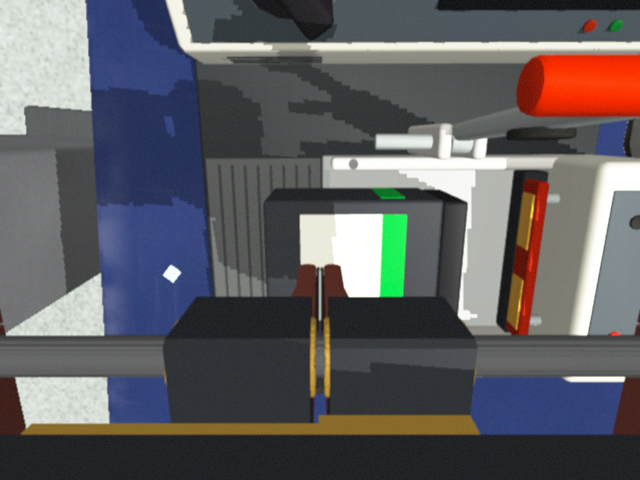

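```bash
python3 - <<'E'
from loc import *
T=np.load('T.npy')
for uv in[(265,203),(441,204),(266,295)]:print(a_of(onz('wrist',uv,65,T)).round(1))
E
```

```text
[ 37.6 104.1  65. ]
[37.  19.1 65. ]
[-10.2 105.3  65. ]
```

Request:
{"fn": "move_arm", "kwargs": {"rows": [[-30,-3,2,0,1],[-60,-6,0,0,1],[-60,-6,-30,0,1],[-60,-6,-54,0,1],[-50,-5,-54,0,1],[-42,-4,-54,0,1],[-35,-4,-54,0,1],[-30,-3,-54,0,1],[-24,-3,-54,0,1],[-18,-2,-54,0,1],[-12,-2,-54,0,1],[-12,-2,-54,0,1]]}}

```text
t: 6.5
ee_pos: [492.6, 104.1, 34.6]
orientation: [1.146, 1.249, -1.145]
ft_force: [-4.7, -1.6, 4.0]
width: 0.5
```

```bash
python3 loc.py a4
```

```text
tcp a [ 2.3 90.1 34.6] yaw y 4.93 [-4.7 -1.6  4. ] 6.5
```

View pics/a4s.png

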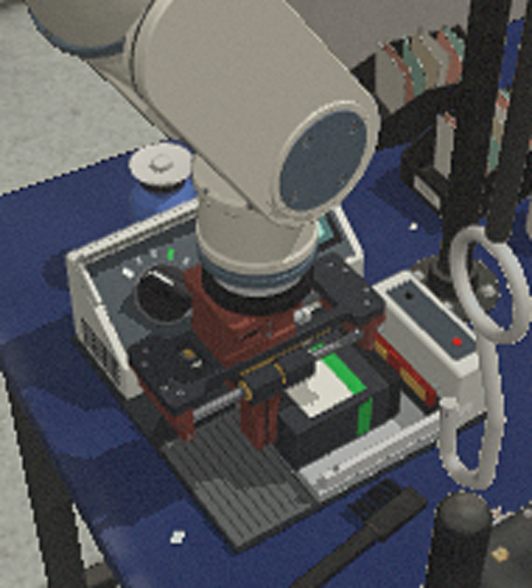

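View pics/a4w.png

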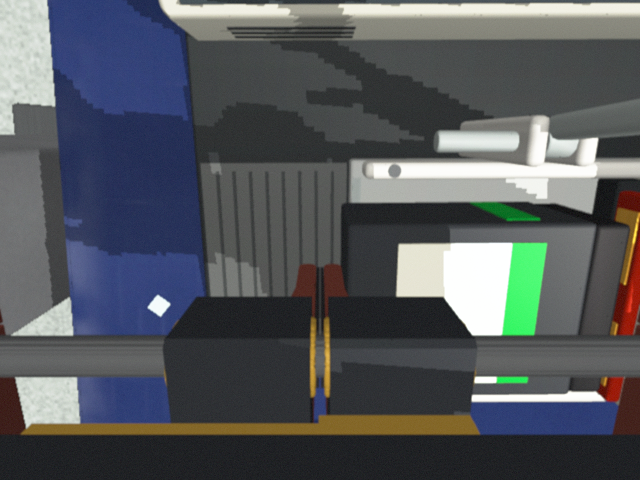

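Request:
{"fn": "move_arm", "kwargs": {"rows": [[4,0,0,0,1],[7,1,0,0,1],[10,1,0,0,1],[12,1,0,0,1],[12,1,0,0,1]]}}

```text
t: 7.22
ee_pos: [503.8, 105.0, 34.8]
orientation: [1.145, 1.25, -1.147]
ft_force: [-7.1, -0.7, 6.6]
width: 0.5
```

```bash
python3 loc.py a5
```

```text
tcp a [ 2.2 78.9 34.8] yaw y 4.93 [-7.1 -0.7  6.6] 7.225
```

View pics/a5w.png

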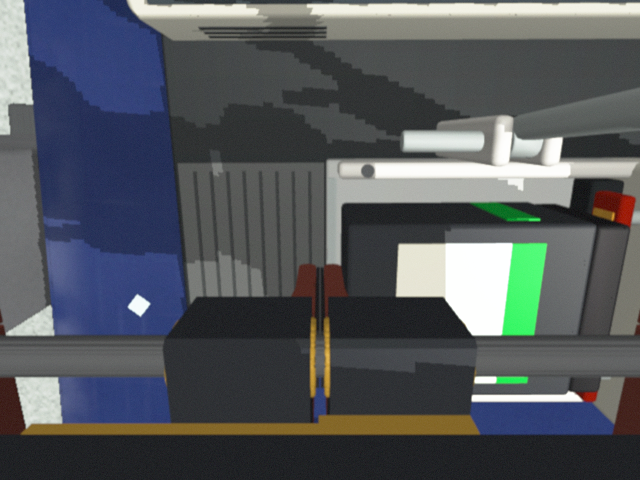

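Request:
{"fn": "move_arm", "kwargs": {"rows": [[2,0,0,0,1],[4,0,0,0,1],[4,0,0,0,1]]}}

```text
t: 7.7
ee_pos: [506.9, 105.0, 34.8]
orientation: [1.144, 1.252, -1.148]
ft_force: [-7.3, -0.7, 3.3]
width: 0.3
```

```bash
python3 - <<'E'
from loc import *
T=np.load('T.npy');print(a_of(onz('wrist',(341,207),65,T)))
E
```

```text
[44.3474285  71.73154042 65.        ]
```

Request:
{"fn": "move_arm", "kwargs": {"rows": [[2,0,0,0,1],[4,0,0,0,1],[4,0,0,0,1]]}}

```text
t: 8.07
ee_pos: [508.5, 104.8, 34.8]
orientation: [1.141, 1.255, -1.152]
ft_force: [-10.6, 0.7, 7.5]
width: 0.3
```

Request:
{"fn": "move_arm", "kwargs": {"rows": [[1,0,0,0,1],[2,0,0,0,1],[2,0,0,0,1]]}}

```text
t: 8.45
ee_pos: [508.4, 104.8, 34.8]
orientation: [1.139, 1.258, -1.155]
ft_force: [-10.7, 1.2, 8.1]
width: 0.6
```

```bash
python3 loc.py a6
```

```text
tcp a [ 1.6 74.4 34.8] yaw y 4.93 [-10.7   1.2   8.1] 8.45
```

View pics/a6w.png

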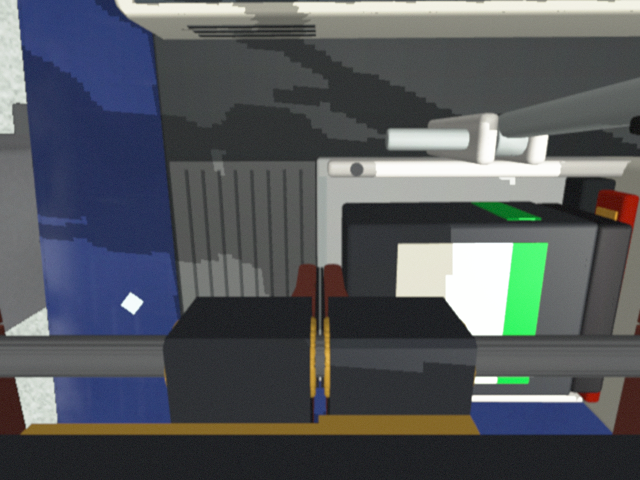

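View pics/a6s.png

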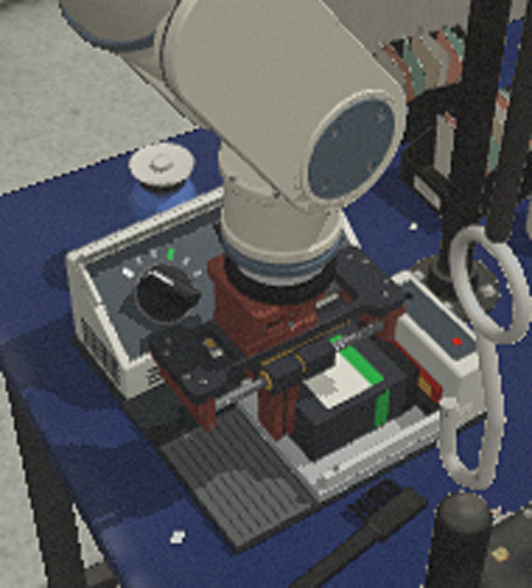

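Request:
{"fn": "move_arm", "kwargs": {"rows": [[3,0,0,0,1],[6,0,0,0,1],[6,0,0,0,1],[6,0,0,0,1]]}}

```text
t: 9.05
ee_pos: [508.2, 104.7, 34.8]
orientation: [1.133, 1.266, -1.164]
ft_force: [-22.0, 2.7, 20.9]
width: 0.8
```

Request:
{"fn": "move_arm", "kwargs": {"rows": [[-8,0,0,0,1],[-20,-2,0,0,1],[-20,-2,50,0,1],[-20,-2,110,0,1],[-10,-10,170,0,1],[10,-20,230,0,1],[30,-20,280,0,1],[36,-20,315,0,1],[36,-20,315,0,1]]}}

```text
t: 10.18
ee_pos: [546.4, 84.7, 352.9]
orientation: [1.137, 1.261, -1.159]
ft_force: [-0.3, 0.2, 0.4]
width: 0.5
```

```bash
python3 loc.py a7; python3 - <<'E'
from h import *
crop('','a7z.png',180,0,460,210,2.8,cv2.imread('pics/a7w.png'))
E
```

```text
tcp a [-21.7  38.3 352.9] yaw y 4.9 [-0.3  0.2  0.4] 10.175
```

View pics/a7z.png

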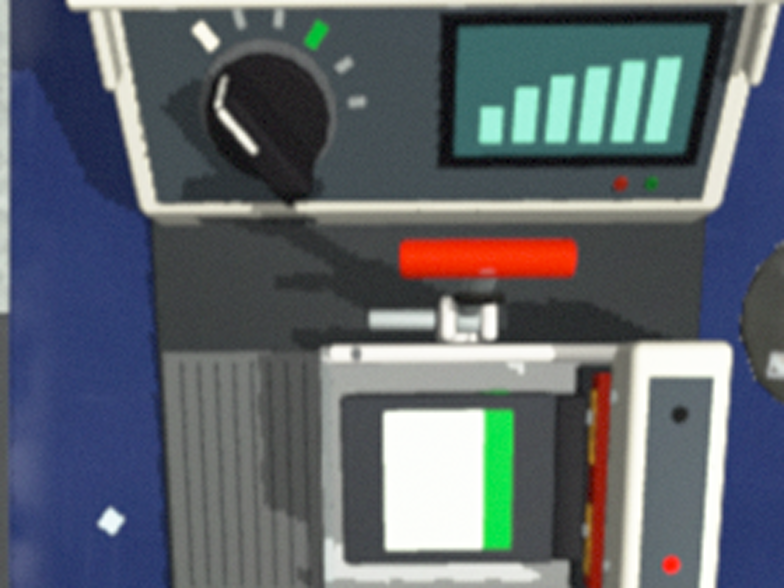

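View pics/a7s.png

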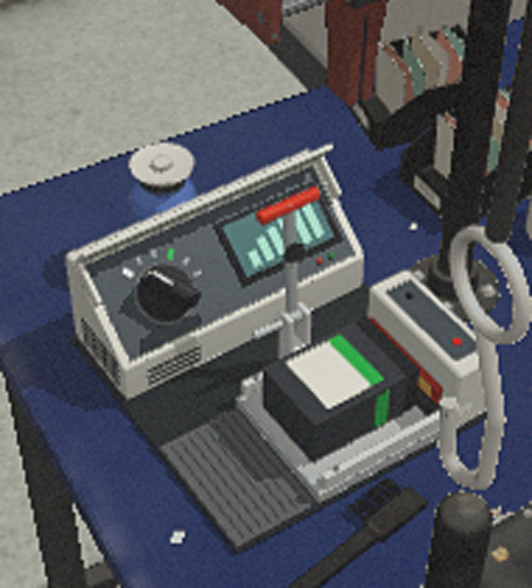

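```bash
python3 - <<'E'
from loc import *
T=np.load('T.npy')
f=lambda u,v,z,T=T,o=(180,0),s=2.8:a_of(onz('wrist',(o[0]+u/s,o[1]+v/s),z,T)).round(1)
print('rear',f(342,395,65),f(345,560,65),'lid end',f(555,396,65),f(553,562,65),'far',f(588,400,60))
print('stepedge check',f(322,360,18),'rail end',f(322,348,34),'tower',f(625,460,72),f(728,460,72))
for z in(50,55,60):print('bar L/R',f(592,380,z),f(610,380,z))
T1=np.load('T1.npy');g=lambda u,v,z:f(u,v,z,T1,(228,0),3.2)
for z in(50,55,60):print('bar before',g(558,310,z),g(577,300,z))
print('tower before',g(622,430,72),g(729,430,72))
print('hold bar',f(488,258,172), 'ends',f(400,258,172),f(577,258,172))
E
```

```text
rear [37.2 63.2 65. ] [-30.2  62.8  65. ] lid end [ 36.6 -22.7  65. ] [-30.9 -24.2  65. ] far [ 34.9 -36.8  60. ]
stepedge check [51.5 74.7 18. ] rail end [56.2 73.4 34. ] tower [ 11.7 -50.7  72. ] [ 11.6 -91.9  72. ]
bar L/R [ 42.8 -39.7  50. ] [ 42.8 -47.1  50. ]
bar L/R [ 42.8 -38.9  55. ] [ 42.8 -46.3  55. ]
bar L/R [ 42.8 -38.1  60. ] [ 42.8 -45.4  60. ]
bar before [ 42.4 -35.2  50. ] [ 45.7 -41.8  50. ]
bar before [ 42.  -34.2  55. ] [ 45.2 -40.7  55. ]
bar before [ 41.6 -33.2  60. ] [ 44.8 -39.6  60. ]
tower before [  1.2 -54.2  72. ] [  0.6 -90.9  72. ]
hold bar [ 78.7  12.5 172. ] ends [ 78.8  38.8 172. ] [ 78.6 -14.  172. ]
```

```bash
cat > rel.py <<'E'
from loc import *
from fit import A
import sys,json
def rel(W,yaw=None):
    T=T_tool();p=np.load('pf.npy');print('yaw y',np.rad2deg(np.arctan2(T[1,1],T[0,1])).round(2),'tcp a',a_of(T[:3,3]).round(1))
    for w in W: print(w,(A(p,w)[0]-T[:3,3]).round(0).astype(int).tolist())
if __name__=='__main__': rel(json.loads(sys.argv[1]))
E
python3 rel.py '[[60,25,300],[115,12,240],[115,12,168]]'
```

```text
yaw y 4.91 tcp a [-21.7  40.8 349.1]
[60, 25, 300] [9, 83, -49]
[115, 12, 240] [17, 139, -109]
[115, 12, 168] [17, 139, -181]
```

Request:
{"fn": "move_arm", "kwargs": {"rows": [[4,40,-20,0,1],[9,83,-49,0,1],[14,115,-80,0,1],[17,139,-109,0,1],[17,139,-150,0,1],[17,139,-181,0,1],[17,139,-181,0,1]]}}

```text
t: 11.15
ee_pos: [557.7, 222.5, 164.0]
orientation: [1.127, 1.27, -1.171]
ft_force: [-0.2, -0.2, -0.3]
width: 0.5
```

```bash
python3 loc.py b1; python3 rel.py '[[82.5,12,168],[54.5,12,164.5],[28,12,156],[15,12,152],[4.5,12,146.5],[-6,12,137.5],[-18.5,12,125.5],[-27,12,112],[-33,12,99.5],[-37,12,86.5],[-38,12,79]]'
```

```text
tcp a [114.5  15.  164. ] yaw y 4.92 [-0.2 -0.2 -0.3] 11.15
yaw y 4.91 tcp a [115.2  12.2 167.7]
[82.5, 12, 168] [3, -33, 0]
[54.5, 12, 164.5] [5, -60, -3]
[28, 12, 156] [8, -87, -12]
[15, 12, 152] [9, -100, -16]
[4.5, 12, 146.5] [10, -110, -21]
[-6, 12, 137.5] [11, -121, -30]
[-18.5, 12, 125.5] [12, -133, -42]
[-27, 12, 112] [13, -142, -56]
[-33, 12, 99.5] [13, -148, -68]
[-37, 12, 86.5] [13, -152, -81]
[-38, 12, 79] [14, -153, -89]
```

View pics/b1w.png

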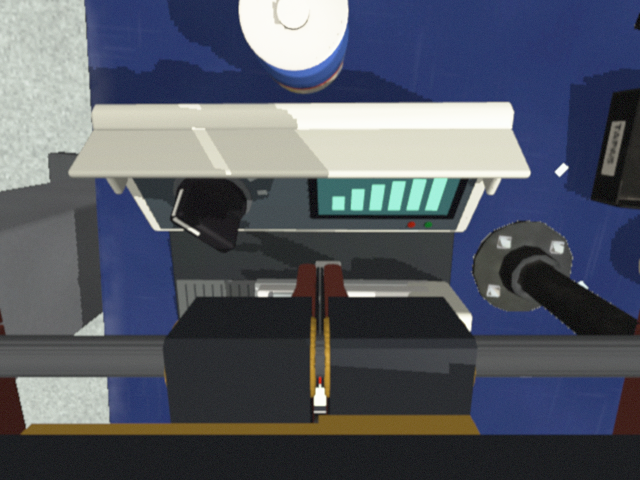

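View pics/b1s.png

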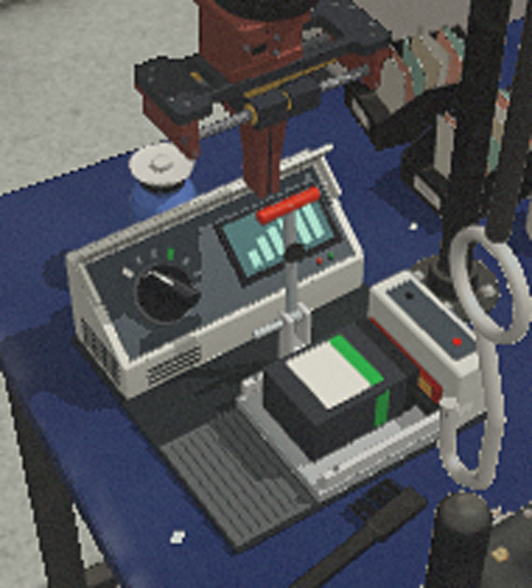

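Request:
{"fn": "move_arm", "kwargs": {"rows": [[1,-16,0,0,1],[3,-33,0,0,1],[4,-47,-1,0,1],[5,-60,-3,0,1],[7,-74,-7,0,1],[8,-87,-12,0,1],[9,-100,-16,0,1],[10,-110,-21,0,1],[11,-121,-30,0,1],[12,-133,-42,0,1],[12,-133,-42,0,1],[12,-133,-42,0,1]]}}

```text
t: 12.75
ee_pos: [572.5, 90.4, 125.6]
orientation: [1.132, 1.267, -1.165]
ft_force: [0.7, 0.0, 0.0]
width: 0.2
```

```bash
python3 loc.py b2; python3 rel.py '[[-18.5,12,125.5],[-27,12,112],[-33,12,99.5],[-37,12,86.5],[-38,12,79]]'
```

```text
tcp a [-18.4  11.8 125.6] yaw y 4.9 [0.7 0.  0. ] 12.75
yaw y 4.93 tcp a [-18.1  11.5 126. ]
[-18.5, 12, 125.5] [0, 0, -1]
[-27, 12, 112] [0, -9, -14]
[-33, 12, 99.5] [1, -15, -27]
[-37, 12, 86.5] [1, -19, -40]
[-38, 12, 79] [1, -20, -47]
```

View pics/b2s.png

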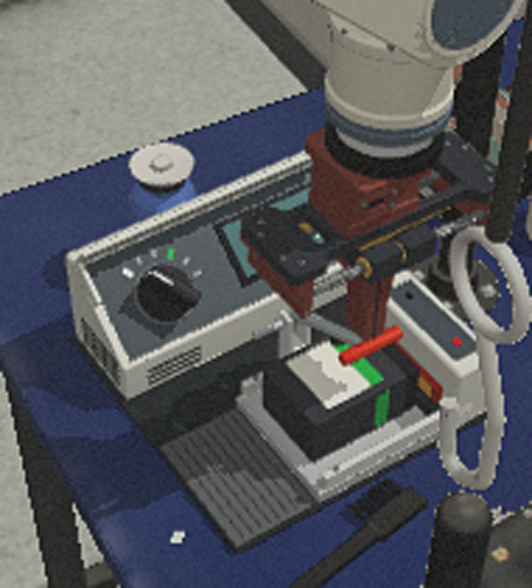

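Request:
{"fn": "move_arm", "kwargs": {"rows": [[0,-9,-14,0,1],[1,-15,-27,0,1],[1,-19,-38,0,1],[1,-20,-46,0,1],[1,-20,-49,0,1],[1,-20,-51,0,1],[1,-20,-51,0,1]]}}

```text
t: 13.72
ee_pos: [573.6, 70.3, 77.8]
orientation: [1.132, 1.266, -1.165]
ft_force: [-9.5, -2.8, 31.9]
width: 0.3
```

```bash
python3 loc.py b3
```

```text
tcp a [-38.5  12.4  77.8] yaw y 4.94 [-9.5 -2.8 31.9] 13.725
```

View pics/b3s.png

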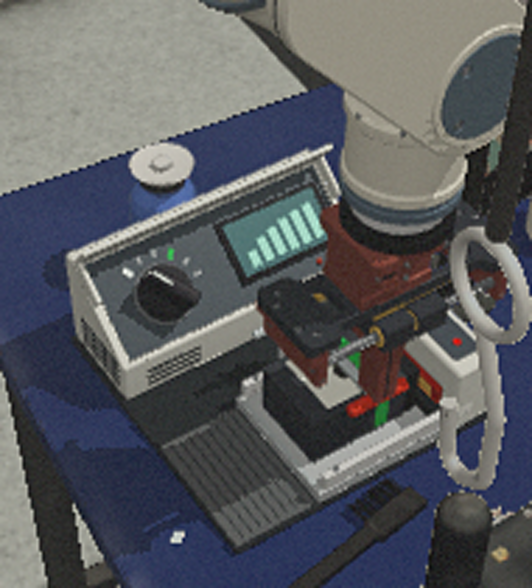

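Request:
{"fn": "move_arm", "kwargs": {"rows": [[0,0,30,0,1],[-5,0,80,0,1],[-20,5,130,0,1],[-40,10,180,0,1],[-55,14,210,0,1],[-55,14,210,0,1],[-55,14,210,0,1]]}}

```text
t: 14.7
ee_pos: [518.4, 84.2, 286.8]
orientation: [1.131, 1.267, -1.165]
ft_force: [0.4, 0.1, -0.0]
width: 0.8
```

```bash
python3 loc.py c1; python3 - <<'E'
from h import *
crop('','c1z.png',230,0,490,200,3,cv2.imread('pics/c1w.png'))
E
```

```text
tcp a [-19.8  66.2 286.8] yaw y 4.95 [ 0.4  0.1 -0. ] 14.7
```

View pics/c1z.png

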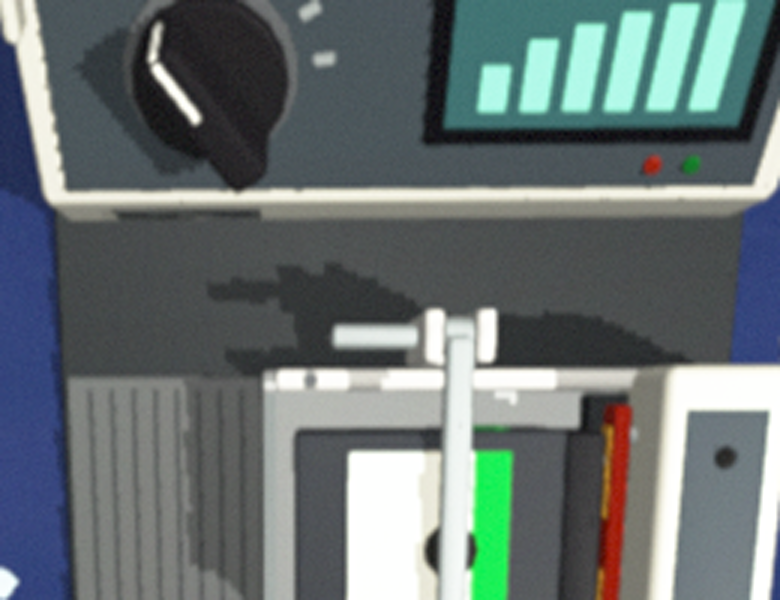

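View pics/c1s.png

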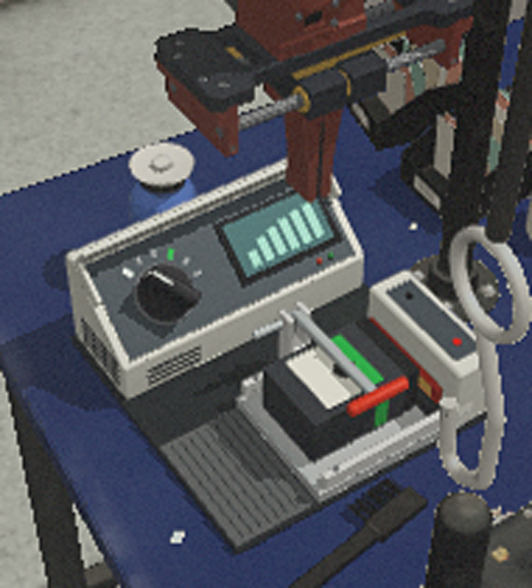

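```bash
python3 - <<'E'
from h import *
im=cv2.imread('pics/c1w.png')[0:75,262:342]
im=cv2.resize(im,None,fx=8,fy=8,interpolation=cv2.INTER_CUBIC).astype(float)
im=255*(im/255)**0.45
cv2.imwrite('pics/c1k.png',im.astype('uint8'))
E
```

```text
(no output)
```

View pics/c1k.png

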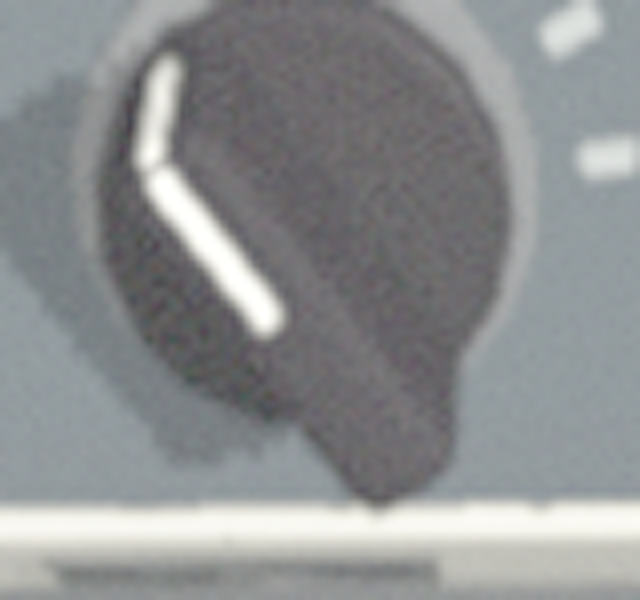

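```bash
cat > knob.py <<'E'
from loc import *
al=np.arctan2(58,75);e=np.array([np.cos(al),0,np.sin(al)]);n=np.array([-np.sin(al),0,np.cos(al)]);O=np.array([110,0,45.])
def pan(uv,h,T):
    o,d=ray('wrist',uv,T);p=np.load('pf.npy')
    o=a_of(o);c,s=np.cos(p[2]),np.sin(p[2]);d=np.array([c*d[0]+s*d[1],-s*d[0]+c*d[1],d[2]])
    t=(h-(o-O)@n)/(d@n);q=o+t*d;return np.array([(q-O)@e,q[1]])  # up, y
if __name__=='__main__':
    T=np.load('T.npy');k=lambda u,v,h:pan((262+u/8,v/8),h,T).round(1)
    print('pointer tip',k(150,172,35),'line end',k(270,325,35),'tail',k(378,503,35),k(448,440,35),k(405,478,35))
    print('skirt L,R',k(78,180,3),k(535,190,3),'h8',k(98,180,8),k(512,190,8))
    print('panel edge',k(380,500,0))
E
python3 knob.py
```

```text
pointer tip [ 57.2 102.1] line end [41.9 91.1] tail [22.6 80.6] [29.5 72.9] [25.4 77.6]
skirt L,R [ 42.5 114.1] [41.1 63.8] h8 [ 44.7 111.2] [43.3 66.3]
panel edge [ 4.  82.4]
```

```bash
python3 rel.py '[[60,50,220],[104.7,48,140],[104.7,48,80]]'
```

```text
yaw y 4.94 tcp a [-19.9  66.4 286.2]
[60, 50, 220] [9, 81, -66]
[104.7, 48, 140] [7, 126, -146]
[104.7, 48, 80] [7, 126, -206]
```

Request:
{"fn": "move_arm", "kwargs": {"rows": [[5,40,-33,0,1],[9,81,-66,0,1],[8,105,-106,0,1],[7,126,-146,0,1],[7,126,-176,0,1],[7,126,-196,0,1],[7,126,-206,0,1],[7,126,-206,0,1],[7,126,-206,0,1]]}}

```text
t: 15.92
ee_pos: [525.7, 210.2, 80.6]
orientation: [1.131, 1.267, -1.166]
ft_force: [0.5, 0.4, 0.5]
width: 0.6
```

```bash
python3 loc.py d1; python3 rel.py '[[104.7,60,80],[104.7,68,80],[103,72,78.5],[101,75,77]]'
```

```text
tcp a [105.   47.9  80.6] yaw y 4.92 [0.5 0.4 0.5] 15.925
yaw y 4.93 tcp a [105.1  47.8  81. ]
[104.7, 60, 80] [-12, -1, -1]
[104.7, 68, 80] [-20, -2, -1]
[103, 72, 78.5] [-24, -4, -3]
[101, 75, 77] [-27, -6, -4]
```

View pics/d1w.png

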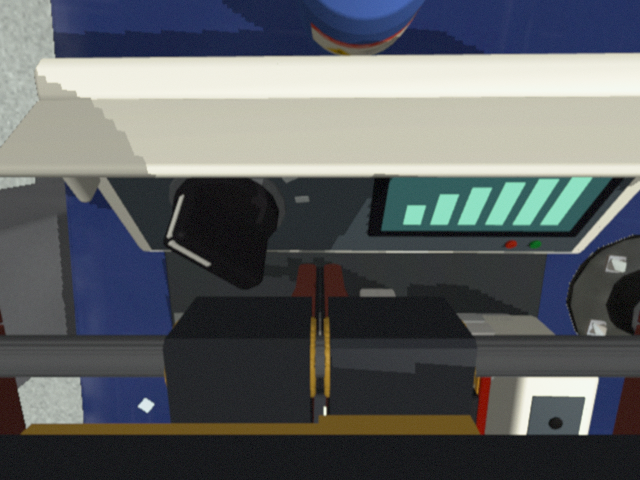

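View pics/d1s.png

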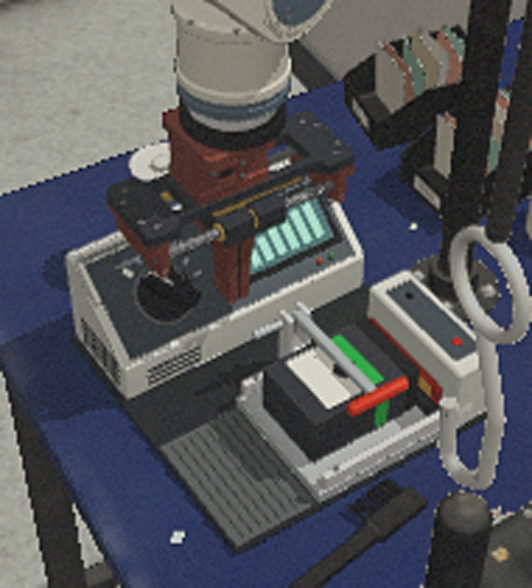

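Request:
{"fn": "move_arm", "kwargs": {"rows": [[-6,0,-1,0,1],[-12,-1,-1,0,1],[-16,-1,-1,0,1],[-20,-2,-1,0,1],[-22,-3,-1,0,1],[-22,-3,-1,0,1]]}}

```text
t: 16.77
ee_pos: [504.2, 207.2, 80.2]
orientation: [1.132, 1.266, -1.165]
ft_force: [-0.6, 0.6, 0.7]
width: 0.5
```

```bash
python3 loc.py d2
```

```text
tcp a [103.9  69.6  80.2] yaw y 4.91 [-0.6  0.6  0.7] 16.775
```

View pics/d2w.png

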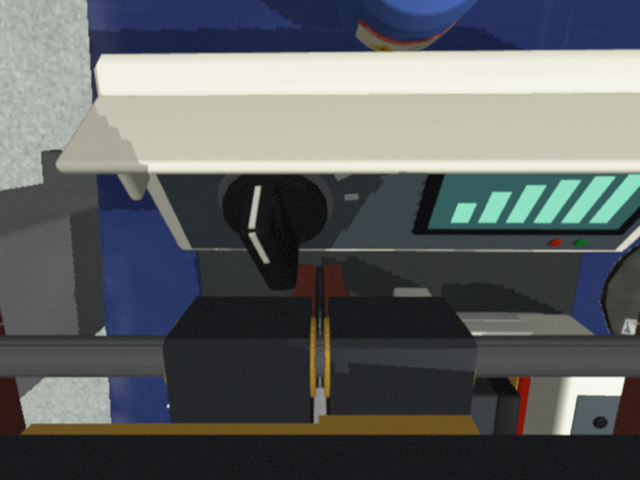

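Request:
{"fn": "move_arm", "kwargs": {"rows": [[-2,-1,-1,0,1],[-4,-3,-2,0,1],[-5,-3,-2,0,1],[-5,-3,-2,0,1]]}}

```text
t: 17.38
ee_pos: [498.1, 204.1, 77.9]
orientation: [1.131, 1.268, -1.166]
ft_force: [0.4, 0.2, -0.1]
width: 0.5
```

```bash
cat > ang.py <<'E'
from knob import *
import sys
im=cv2.imread('pics/'+sys.argv[1]+'w.png');T=np.load('T.npy')
crop('','k.png',180,150,360,300,4.4,im)
E
python3 loc.py d3; python3 ang.py d3
```

```text
tcp a [101.4  75.9  77.9] yaw y 4.93 [ 0.4  0.2 -0.1] 17.375
```

View pics/k.png

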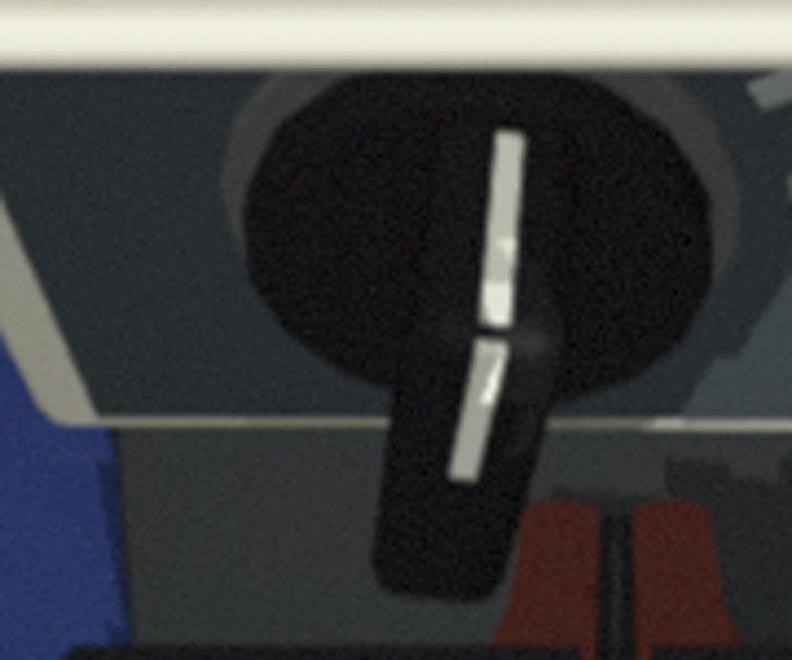

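```bash
cat >> ang.py <<'E'
def ang(a,b):
    k=lambda u:pan((180+u[0]/4.4,150+u[1]/4.4),35,T)
    A_,B_=k(a),k(b);d=A_-B_;print('tip',A_.round(1),'angle right of up',np.rad2deg(np.arctan2(-d[1],d[0])).round(1))
if len(sys.argv)>2: v=list(map(float,sys.argv[2:6]));ang(v[:2],v[2:])
E
python3 ang.py d3 491 340 463 480
```

```text
tip [60.9 84.9] angle right of up 11.3
```

Request:
{"fn": "move_arm", "kwargs": {"rows": [[-1,0,0,0,1],[-2,0,0,0,1],[-3,0,0,0,1],[-3,0,0,0,1]]}}

```text
t: 17.98
ee_pos: [496.5, 204.1, 78.1]
orientation: [1.132, 1.266, -1.164]
ft_force: [4.7, -1.9, -2.9]
width: 0.4
```

```bash
python3 loc.py d4; python3 ang.py d4
```

```text
tcp a [101.6  77.5  78.1] yaw y 4.94 [ 4.7 -1.9 -2.9] 17.975
```

View pics/k.png

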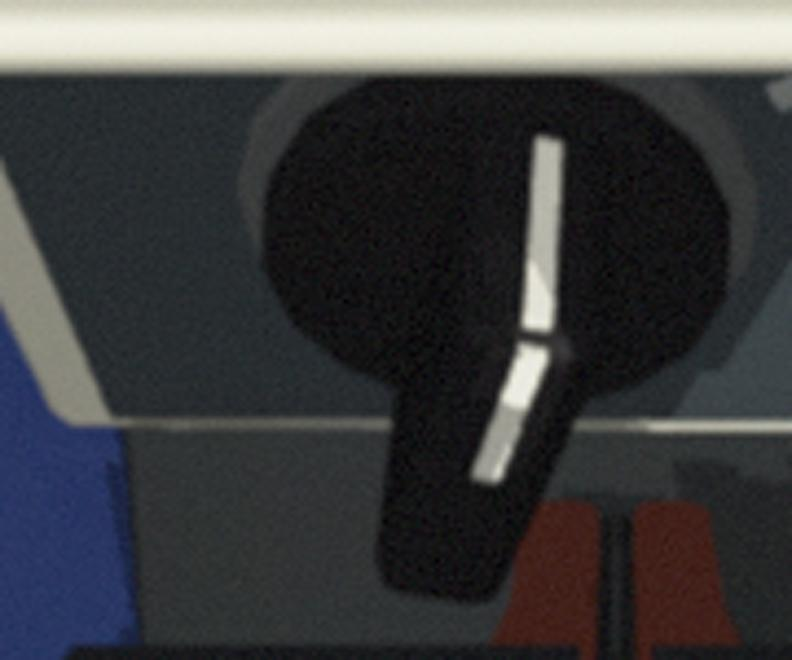

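```bash
python3 ang.py d4 534 345 486 482
```

```text
tip [60.5 83.3] angle right of up 15.2
```

Request:
{"fn": "move_arm", "kwargs": {"rows": [[-2,0,0,0,1],[-3,0,0,0,1],[-3,0,0,0,1]]}}

```text
t: 18.45
ee_pos: [493.2, 204.0, 78.0]
orientation: [1.132, 1.266, -1.165]
ft_force: [2.4, -1.1, 0.1]
width: 0.3
```

```bash
python3 loc.py d5; python3 ang.py d5
```

```text
tcp a [101.7  80.8  78. ] yaw y 4.92 [ 2.4 -1.1  0.1] 18.45
```

View pics/k.png

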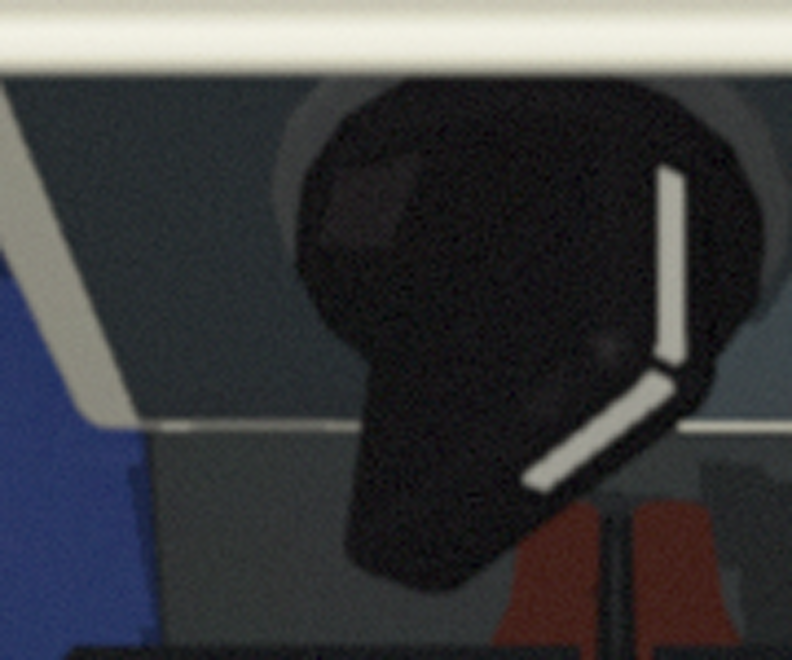

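```bash
python3 ang.py d5 663 376 533 484
```

```text
tip [56.8 76.4] angle right of up 35.9
```

Request:
{"fn": "move_arm", "kwargs": {"rows": [[5,0,0,0,1],[14,0,0,0,1],[22,0,20,0,1],[22,0,70,0,1],[20,-30,120,0,1],[15,-70,170,0,1],[0,-100,205,0,1],[0,-110,230,0,1],[0,-110,230,0,1],[0,-110,230,0,1]]}}

```text
t: 19.8
ee_pos: [493.1, 94.3, 307.1]
orientation: [1.131, 1.267, -1.166]
ft_force: [-0.7, -0.7, -0.1]
width: 0.6
```

```bash
python3 loc.py e1; python3 - <<'E'
from h import *
crop('','e1z.png',200,0,480,220,2.8,cv2.imread('pics/e1w.png'))
E
```

```text
tcp a [ -7.5  90.5 307.1] yaw y 4.94 [-0.7 -0.7 -0.1] 19.8
```

View pics/e1z.png

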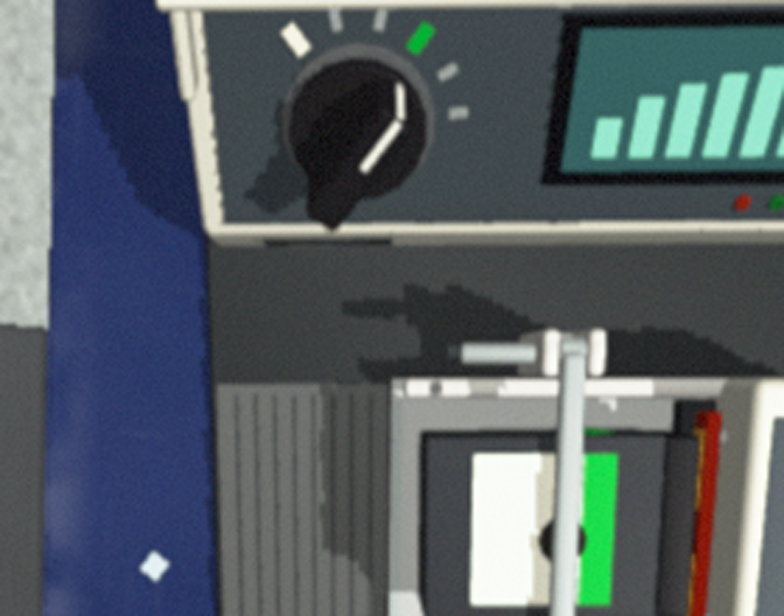

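View pics/e1s.png

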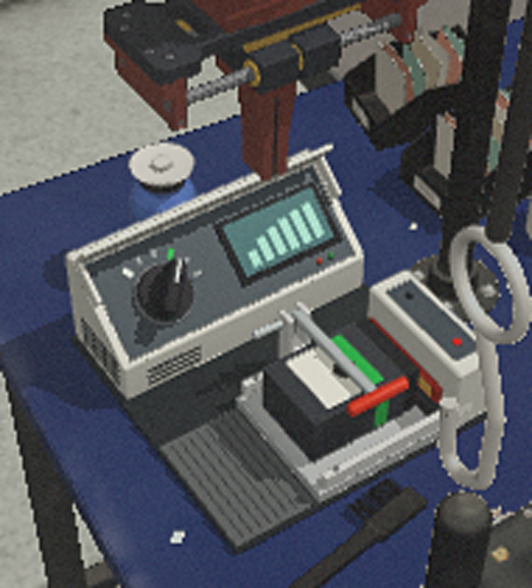

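```bash
python3 - <<'E'
from knob import *
T=np.load('T.npy');f=lambda u,v,z:a_of(onz('wrist',(200+u/2.8,v/2.8),z,T)).round(1)
print('rear',f(421,437,65),f(423,600,65),'step',f(391,390,18),'bar',f(698,430,55),f(718,415,55))
d=pan((200+400/2.8,125/2.8),35,T)-pan((200+364/2.8,170/2.8),35,T);print(np.rad2deg(np.arctan2(-d[1],d[0])))
E
```

```text
rear [36.9 65.8 65. ] [-23.8  63.9  65. ] step [52.9 75.8 18. ] bar [ 38.9 -37.3  55. ] [ 44.3 -44.2  55. ]
37.63651929767361
```

```bash
python3 rel.py '[[-120,10,300],[-120,10,110]]'
```

```text
yaw y 4.97 tcp a [ -7.3  90.8 306.6]
[-120, 10, 300] [90, -105, -7]
[-120, 10, 110] [90, -105, -197]
```

Request:
{"fn": "move_arm", "kwargs": {"rows": [[30,-35,-5,0,1],[60,-70,-7,0,1],[90,-105,-27,0,1],[90,-105,-80,0,1],[90,-105,-130,0,1],[90,-105,-170,0,1],[90,-105,-190,0,1],[90,-105,-197,0,1],[90,-105,-197,0,1],[90,-105,-197,0,1]]}}

```text
t: 21.15
ee_pos: [583.5, -10.4, 110.4]
orientation: [1.131, 1.267, -1.165]
ft_force: [-0.3, 0.9, -0.2]
width: 0.5
```

```bash
python3 loc.py f1
```

```text
tcp a [-119.7    9.6  110.4] yaw y 4.98 [-0.3  0.9 -0.2] 21.15
```

View pics/f1w.png

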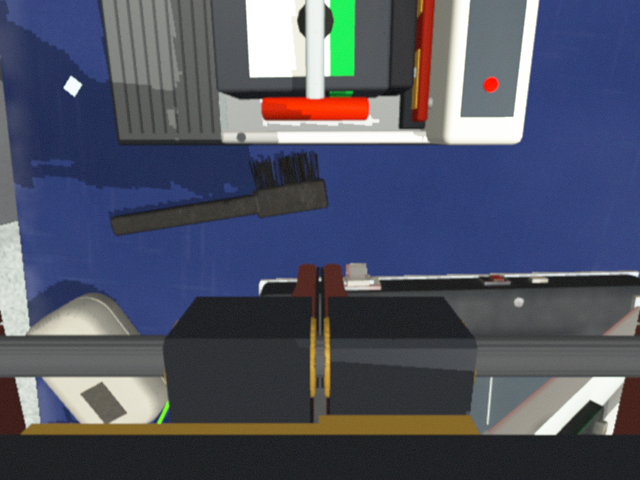

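```bash
python3 - <<'E'
from h import *
im=cv2.imread('pics/f1w.png')[0:150,190:550]
im=cv2.resize(im,None,fx=2.2,fy=3.6,interpolation=cv2.INTER_CUBIC)
cv2.imwrite('pics/f1z.png',(255*(im/255.)**.6).astype('uint8'))
E
```

```text
(no output)
```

View pics/f1z.png

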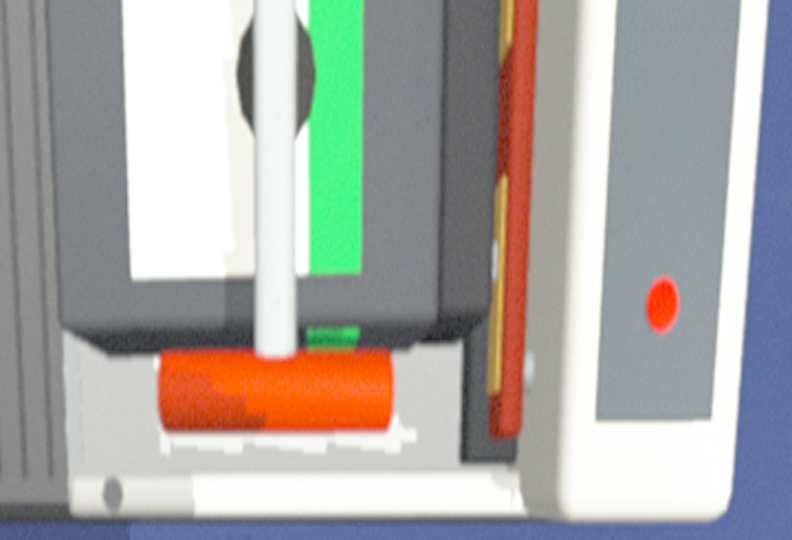

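```bash
python3 - <<'E'
from knob import *
T=np.load('T.npy');f=lambda u,v,z:a_of(onz('wrist',(190+u/2.2,v/3.6),z,T)).round(1)
print('rear',f(62,320,65),f(49,20,65),'rail end',f(69,500,34),'step',f(63,345,18),'tower',f(563,420,72),f(735,420,72),'shoulder front',f(462,440,32),'lid',f(490,300,65),'bar',f(524,420,55))
E
```

```text
rear [-31.   62.6  65. ] [ 7.1 63.  65. ] rail end [-56.1  71.   34. ] step [-30.1  75.5  18. ] tower [-44.9 -51.2  72. ] [-45.  -89.2  72. ] shoulder front [-46.5 -35.8  32. ] lid [-28.7 -35.5  65. ] bar [-44.2 -46.7  55. ]
```

```bash
python3 -c "
from workcell import ctrl
print(ctrl.close_job())"
```

```text
the job is handed in; nothing more can be done
None
```

The job is done in the order asked and handed in at about 21 s on the robot's clock.

- **Battery:** I tipped it over the step and slid it against the shoulder until it stopped at about 22 N.
- **Hold-down arm:** I swung it down and pressed the bar until it stopped at about 32 N.
- **Selector:** I pushed it one detent at a time to the green mark, then backed the robot clear of everything.

**Last checks:**
- **Battery seated:** its rear edge is at y 62.6 to 63.0 mm, against 63 mm when fully home. The contact bar has moved in about 5 to 6 mm, with the terminals on it. The battery sits about 3 mm off the middle between the rails, towards the console.
- **Hold-down:** closed across the battery.
- **Selector:** the pointer reads about 36 to 38° right of straight up the panel; the green mark is at 36°.
- **Other things:** the brush and bottle show no sign of having moved, judged by eye. I did not check the power pack specifically.
- **A disagreement:** one high, coarse view put the rear edge at 64 to 66 mm. The same view read the step about 1 mm too high, and a closer look gave the 63 mm above.

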